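# Check the two springs of the levelling stand

## Robot

A 7-joint arm with a two-finger parallel gripper is mounted at the origin on the work surface. World frame = base frame: x ahead of the robot, y to its left, z up, the work surface at z = 0. Lengths are in m, angles in degrees, forces in N, time in s.
With the tool pointing down it reaches from about 0.425 to 0.875 m from the base axis. Payload 4.7 kg.
Tool frame: the origin (TCP) lies at the very end of the fingers, on their centre line; the grasp point (between the pads) lies env.hold_point_z behind it (env.hold_point_z is the distance from the TCP to the grasp point, in m); z points along the fingers, y is the line along which they close (so a half turn about z gives the same grasp; the last joint's range is limited). The gripper opens to 87 mm and grips with 3 to 60 N. Pads are 19 mm wide; open, the fingers measure 117 mm over their backs; the gripper's body (75 mm by 190 mm) begins 51 mm behind the grasp point.
Start: joints at [-74.88, 18.392, -4.016, 83.108, 1.295, 78.541, -3.26], TCP at [0.161, 0.63, 0.223] pointing down, gripper open.
Joint ranges: [-163.93, 163.93], [-17.29, 119.83], [-79.2, 71.16], [3.27, 140.29], [-89.18, 269.18], [5.43, 117.66], [-154.24, 154.24]. Speed limits (degrees/s): [147.25, 147.25, 180, 180, 180, 180, 180].

## Interface

Orientations are given as [roll, pitch, yaw] about the fixed x, y, z axes, in that order (R = Rz(yaw) Ry(pitch) Rx(roll)).
In Python, from cell import env gives the robot as it stands.
- The arm moves only by the shell command python3 -m jog 'ROWS' [FORCE]. ROWS is JSON, a list of rows, each an object with "dp": the shift along the tool's x, y, z in cm, a list of three; "twist": the turn about the tool's z in degrees; "fingers": the opening, from 0 (shut) to 1 (fully open). A call has 1 to 8 rows; each row is the pose to reach, as a shift and turn from the pose commanded when the call began, along the tool's axes at that moment; what a row does not reach only later rows make up. A row lasts 1/8 s, in which the tool goes at most 62.5 mm and 10.7 degrees, less where a joint would pass 70% of its speed; a pose out of reach is approached as far as the arm can. A call with a gripper value outside its range is refused whole. The fingers move at their own pace and stop on an object; FORCE is the grip in N (left out, the last holds). Time passes only in rows, so rows that repeat a pose let the fingers close. It gives the time, the measured TCP pose, the force, the opening and the grip force at its end, in the units of the state.
- env.get_obs(): the state, without advancing time (a new reading comes with each control period).
- env.read_camera(name): name is "scene" or "top"; returns a dict with "pixels" (480x640x3 uint8, blue, green, red), "depth" (480x640 float32, m along the optical axis (not along the pixel's ray), 0 where there is no reading), "fx", "fy", "cx", "cy" (pixels), "rvec" (rotation vector, rad) and "tvec" (3), from world to camera coordinates, as OpenCV has them. Camera axes: x right, y down, z forward; pixel columns grow to the right and rows downward; lengths in m; the calibration is good to about 2 mm. A picture is of the moment at which its call begins.
- env.sign_off(): hands the job in; it is judged then, once.
The state is a dict: "time_s": time; "qpos": joint angles; "joint_velocities": joint speeds; "effort": joint torques, N m; "tool_pos": TCP position; "tool_rot": TCP orientation; "force": force on the tool from outside, world axes, zero at the start; "wrist_torque": the same for the moment, N m; "grip_width": finger opening in m; "grasp_force": force on a finger pad.
Only numpy, scipy, OpenCV 4.12 (cv2) and the standard library are available. Lean on these libraries where they do the work, as an engineer would, in place of code of your own. Each camera call takes 0.05 s, during which the arm holds its last target. There are 200 camera calls.

## Task

Check the springs of the levelling stand. With the fingertips, press down the round pad on the far left corner of the plate until that corner's pointer is level with the black collar on its scale post, not beyond it, keep it there for about a second, and let go so that the plate springs back level; then do the same with the square pad on the far right corner. Do not lift the plate's pointer corners, and lift or shift none of the things around the stand.

Things in the scene. Friction and masses are not known exactly. Their poses are not given: they have to be found in the camera images.
- stand: levelling stand, fixed to the bench: grey base 250 x 250 x 12 mm, above it an aluminium plate 180 x 180 x 8 mm, sides parallel, level on a central pivot and springs, its top 72 mm above the bench. Origin: centre of the base's underside. x points away from the robot (within 25 degrees), y left, z up. Only the two far corners (+x+y left, +x-y right) have a spring, pad, pointer and scale post.
- pad_left: round steel pressing pad, 26 mm across, 10 mm high, on the plate's far left corner, (75, 75) mm from the plate's centre along the stand's x and y. Origin: centre of its underside; its top is 10 mm higher and at rest 82 mm above the bench. The pad goes down about 0.7 mm for each mm of the pointer beside it; about 4 N per 10 mm of pointer travel, no click and no stop near the mark.
- pad_right: square steel pressing pad, 24 x 24 mm, 10 mm high, on the plate's far right corner, (75, -75) mm from the plate's centre. Origin: centre of its underside; its top is 10 mm higher, 82 mm above the bench at rest. Acts on the right pointer just as the left pad does on the left.
- tip_left (a point): end of the far left corner's pointer, a dark steel finger 8 to 16 mm wide and 4 mm thick that sticks out of the plate's corner along the diagonal; the point is at mid-thickness, 150 mm from the plate's centre, 68 mm above the bench at rest. It moves down just in front of the scale post.
- tip_right (a point): end of the far right corner's pointer, made the same as the left.
- mark_left: scale mark of the left corner: a black square collar 24 x 24 x 8 mm fixed round a 10 mm square aluminium post with fine lines every 10 mm; post top 86 mm above the bench, 167 mm from the plate's centre on the diagonal. Set anew each time 14 to 26 mm below the resting pointer. Origin: the collar's centre, mid-height, z up. The pointer is at the mark when its tip is as high as this origin.
- mark_right: scale mark of the right corner, made the same, on its own post; its height is set independently of the left's.
- tilt_left (a joint): tilt of the plate about the diagonal through the right corner (rad): 0 level, positive when the left corner is pressed down (0.1 rad lowers tip_left by 15 mm), range -0.26 to 0.26. It springs back to 0 when let go.
- tilt_right (a joint): tilt about the other diagonal: 0 level, positive when the right corner is pressed down; springs back to 0.
- soil_tin: empty open steel soil tin, 110 mm across, 55 mm high, loose, left of the stand; a bystander. Origin: centre of its underside.
- beaker: empty glass beaker, 74 mm across, 105 mm high, loose, right of the stand; a bystander. Origin: centre of its underside.
- moisture_tin: small lidded aluminium tin, 52 mm across, 34 mm high, loose, just beyond the stand between the two scale posts; a bystander. Origin: centre of its underside.
- moisture_tin_big: lidded aluminium tin, 70 mm across, 45 mm high, loose, far left of the stand; a bystander. Origin: centre of its underside.
- weight: brass weight with a small head, 40 mm across, 56 mm high, loose, far right of the stand; a bystander. Origin: centre of its underside.
- spatula: narrow spatula 185 mm long, wooden handle and steel blade 18 mm wide, 8 mm high, lying on the bench along the right side of the stand, between it and the beaker; a bystander. Origin on the bench under its middle.

How it is judged:
By the outcome, as a careful person would: the job done as asked, in the order asked, and still so for the second after the job is handed in, with the robot touching nothing.
It also fails if it takes over 64 s, if anything falls off the work surface, if the arm or the gripper's body presses on something with over 40 N, if the wrist force passes 120 N, or if a joint passes its speed limit or range.

## Working session

There is one attempt and no reset: what is moved stays moved. The work goes in short steps, Python scripts to look and compute and a shell command to move; the robot and the scene stay as the last step left them, time stands still between calls to the robot, and variables do not carry over. Pictures are saved under pics/ and viewed, at most 10 in all, crops included, and the job is handed in when it is done.

```bash
mkdir -p pics; cat > h.py <<'E'
import numpy as np, cv2
from cell import env
def cam(n):
    c=env.read_camera(n); c['R']=cv2.Rodrigues(np.array(c['rvec'],float))[0]; c['t']=np.array(c['tvec'],float).ravel(); return c
def ray(c,u,v):
    d=c['R'].T@np.array([(u-c['cx'])/c['fx'],(v-c['cy'])/c['fy'],1.]); return -c['R'].T@c['t'],d
def onz(c,u,v,z):
    o,d=ray(c,u,v); return o+d*(z-o[2])/d[2]
def proj(c,p):
    q=c['R']@np.array(p)+c['t']; return np.array([c['fx']*q[0]/q[2]+c['cx'],c['fy']*q[1]/q[2]+c['cy']])
def pts(c):
    v,u=np.mgrid[:480,:640]; z=c['depth']; P=np.stack([(u-c['cx'])/c['fx']*z,(v-c['cy'])/c['fy']*z,z],-1)
    return (P-c['t'])@c['R']
E
python3 - <<'E'
from h import *
for n in('scene','top'):
    c=cam(n); cv2.imwrite(f'pics/{n}0.png',c['pixels']); print(n,-c['R'].T@c['t'],c['R'][2],c['fx'])
o=env.get_obs();print({k:np.round(o[k],3) for k in o}, env.hold_point_z)
E
```

```text
scene [ 1.3478273  -0.14251099  0.80113655] [-0.72777093  0.13698533 -0.67200037] 512.7986043609405
top [0.50869531 0.00828511 1.04323444] [ 0.07879748 -0.01265724 -0.99681029] 561.976397610209
{'time_s': np.float64(0.1), 'qpos': array([-74.88 ,  18.434,  -4.015,  83.169,   1.294,  78.539,  -3.259]), 'joint_velocities': array([-0.06 , -0.149,  0.022, -0.217, -0.013,  0.037, -0.046]), 'effort': array([-0.0000e+00, -4.9257e+01, -4.0600e-01, -3.1340e+01, -6.4000e-02,
        4.0000e-02,  0.0000e+00]), 'tool_pos': array([0.161, 0.629, 0.222]), 'tool_rot': array([-1.79903e+02,  5.00000e-03,  1.65690e+02]), 'force': array([ 0.42 , -0.03 , -0.387]), 'wrist_torque': array([ 0.007,  0.008, -0.024]), 'grasp_force': np.float64(0.0), 'grip_width': np.float64(0.087)} 0.0187
```

View pics/scene0.png

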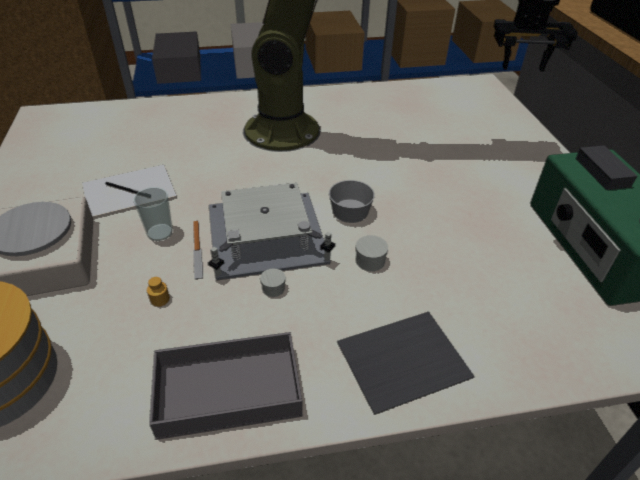

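View pics/top0.png

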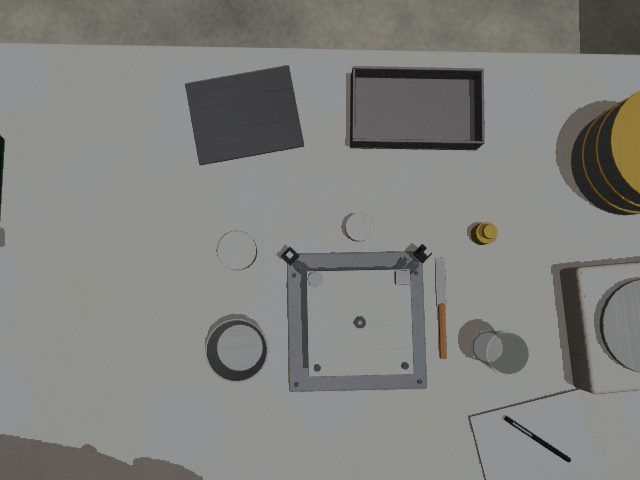

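```bash
python3 - <<'E'
from h import *
s=cv2.imread('pics/scene0.png');t=cv2.imread('pics/top0.png')
z=lambda i,u,v,w,h,k:cv2.resize(i[v:v+h,u:u+w],None,fx=k,fy=k,interpolation=cv2.INTER_CUBIC)
cv2.imwrite('pics/crop1.png',np.vstack([z(s,195,215,160,65,5)[:,:800],z(t,276,238,160,52,5)]))
c=cam('top');P=pts(c);g=P[...,2]
for nm,lo,hi in(('plate',.069,.075),('pads',.079,.0845)):
    m=((g>lo)&(g<hi)).astype(np.uint8); m[:, :200]=0;m[:,450:]=0
    n,l,st,ce=cv2.connectedComponentsWithStats(m)
    for i in range(1,n):
        if st[i,4]>15:
            q=P[l==i]; print(nm,st[i],ce[i].round(1),np.median(q,0).round(4), cv2.minAreaRect((q[:,:2]*1000).astype(np.float32)))
E
```

```text
plate [ 296  258  122  119 9525] [359.1 322.4] [ 0.4559 -0.0907  0.0723] ((465.8337707519531, -89.08926391601562), (198.5020294189453, 210.567626953125), 1.6982707977294922)
pads [395 270  15  15 173] [402.5 277.4] [ 0.5344 -0.1645  0.0819] ((533.8386840820312, -163.74142456054688), (23.892621994018555, 23.727571487426758), 4.825179100036621)
pads [308 272  15  15 158] [314.9 278.9] [ 0.5294 -0.014   0.0816] ((529.3651733398438, -14.01159954071045), (23.93136215209961, 23.990238189697266), 0.6667115092277527)
```

View pics/crop1.png

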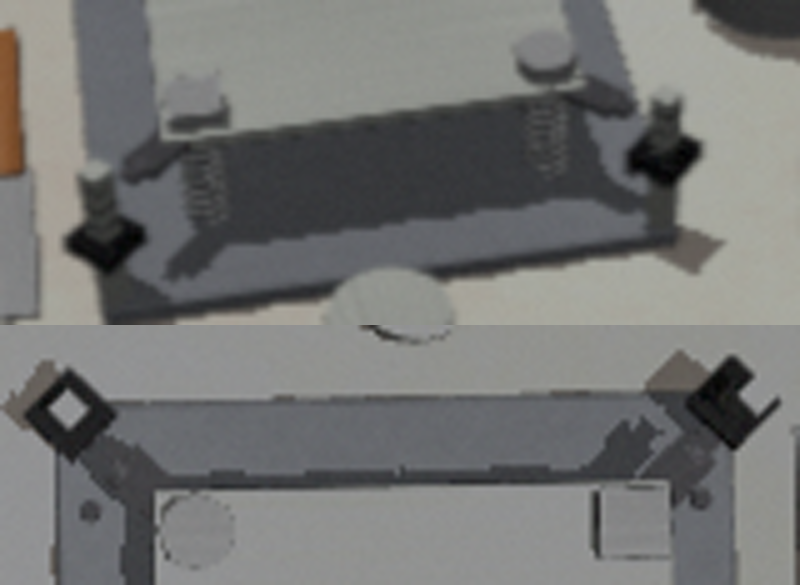

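The crop shows both pads, the dark pointer tips (crop ≈(632,108) and (125,175)) and the collars (scene px ≈(328,247) and (216,264)). Next I measure the collar heights from the depth image and start the transfer.

```bash
cat >> h.py <<'E'
C=np.array([.457,-.0917]);Y=np.radians(1.9)
DL=np.array([np.cos(Y+np.pi/4),np.sin(Y+np.pi/4)]);DR=np.array([DL[1],-DL[0]])
def local(c):   # per-pixel radial/tangential coordinates about both diagonals
    P=pts(c); q=P[...,:2]-C; return P[...,2],{'L':(q@DL,q@DR),'R':(q@DR,q@DL)}
E
python3 - <<'E'
from h import *
for n in('scene','top'):
    c=cam(n);z,L=local(c);k=c['pixels'].max(-1)
    for s,(r,t) in L.items():
        f=lambda m:(m.sum(),np.round(np.percentile(z[m]*1000,[5,25,50,75,95]),1) if m.any() else '')
        col=(abs(r-.167)<.02)&(abs(t)<.02)&(z>.02)&(z<.075)&(k<45)
        print(n,s,'collar',f(col),r[col].mean().round(4),t[col].mean().round(4))
        print('  posttop',f((abs(r-.167)<.008)&(abs(t)<.008)&(z>.08)))
        print('  pointer',f((r>.138)&(r<.15)&(abs(t)<.005)&(z>.04)),'pad',f((abs(r-.106)<.008)&(abs(t)<.008)))
E
python3 -m jog '[{"dp":[-51.5,-53.2,0],"twist":28.8,"fingers":0},{"dp":[-51.5,-53.2,0],"twist":28.8,"fingers":0},{"dp":[-51.5,-53.2,0],"twist":28.8,"fingers":0},{"dp":[-51.5,-53.2,0],"twist":28.8,"fingers":0},{"dp":[-51.5,-53.2,0],"twist":28.8,"fingers":0},{"dp":[-51.5,-53.2,0],"twist":28.8,"fingers":0},{"dp":[-51.5,-53.2,0],"twist":28.8,"fingers":0},{"dp":[-51.5,-53.2,0],"twist":28.8,"fingers":0}]'
```

```text
scene L collar (np.int64(87), array([50.5, 54.4, 56.8, 57.9, 60.7])) 0.1667 0.0069
  posttop (np.int64(29), array([81.4, 85.1, 87. , 88.9, 89.8]))
  pointer (np.int64(13), array([69.2, 71. , 72.1, 72.9, 73.7])) pad (np.int64(98), array([13.2, 24.4, 49.9, 83.1, 85.1]))
scene R collar (np.int64(90), array([46.1, 49.5, 51.4, 52.9, 54.5])) 0.1728 0.0026
  posttop (np.int64(35), array([81.4, 83.7, 87.2, 88.5, 90.5]))
  pointer (np.int64(20), array([67.6, 70.2, 71.1, 71.8, 73.1])) pad (np.int64(119), array([13.4, 21.7, 45.8, 82.8, 84.8]))
top L collar (np.int64(119), array([53.5, 54.7, 55.8, 57.1, 59.3])) 0.1659 -0.0014
  posttop (np.int64(37), array([83.3, 85.1, 85.9, 87.2, 88.9]))
  pointer (np.int64(34), array([66.6, 68.3, 70.2, 71. , 71.6])) pad (np.int64(84), array([79.3, 81. , 82.2, 83.4, 86.2]))
top R collar (np.int64(133), array([47.1, 49.6, 50.8, 52.6, 69.6])) 0.1623 0.0025
  posttop (np.int64(41), array([80.7, 84.2, 85.5, 86.4, 88.3]))
  pointer (np.int64(36), array([66.1, 68.1, 69.8, 70.7, 72.5])) pad (np.int64(88), array([78.8, 80.6, 82. , 83.1, 84.6]))
time_s: 1.25
tool_pos: [0.4096, 0.1939, 0.2229]
tool_rot: [179.9, -0.0, 136.9]
force: [1.0, -0.4, -0.5]
grip_width: 0.0151
grasp_force: 0.0
```

```bash
python3 -m jog '[{"dp":[-22.9,-5.6,0],"fingers":0},{"dp":[-22.9,-5.6,0],"fingers":0},{"dp":[-22.9,-5.6,0],"fingers":0},{"dp":[-22.9,-5.6,0],"fingers":0},{"dp":[-22.9,-5.6,5],"fingers":0},{"dp":[-22.9,-5.6,10],"fingers":0},{"dp":[-22.9,-5.6,12.5],"fingers":0},{"dp":[-22.9,-5.6,12.5],"fingers":0}]'; python3 - <<'E'
from h import *
from scipy.optimize import brentq
zs={'L':[], 'R':[]}
for i in range(6):
    c=cam('scene');z,L=local(c);k=c['pixels'].max(-1)
    for s,(r,t) in L.items():
        D=DL if s=='L' else DR
        near=(abs(r-.167)<.03)&(abs(t)<.03)&(z>.02)
        m=((near)&(z<.075)&(k<45)).astype(np.uint8)
        n,l,st,ce=cv2.connectedComponentsWithStats(m);b=1+np.argmax(st[1:,4]);x,y,w,h=st[b,:4]
        p=lambda zz,rr=.167:proj(c,[*(C+rr*D),zz])
        zc=brentq(lambda zz:p(zz)[1]-(y+(h-1)/2),0,.1)
        f=(r>.135)&(r<.151)&(abs(t)<.006)&(z>.04)
        zs[s].append((zc*1e3,np.median(z[(abs(r-.167)<.008)&(abs(t)<.008)&(z>.08)])*1e3,np.median(z[f])*1e3,x+(w-1)/2-p(zc)[0],y,h,w))
for s in zs: print(s,np.round(np.mean(zs[s],0),2),np.round(np.std(zs[s],0),2))
cv2.imwrite('pics/a1.png',cv2.resize(c['pixels'][170:290,190:350],None,fx=5,fy=5,interpolation=cv2.INTER_CUBIC))
E
```

```text
L [ 49.45  86.85  70.88  -1.37 242.    11.    14.  ] [0.   0.4  0.22 0.   0.   0.   0.  ]
R [ 44.3   86.46  71.02  -1.4  259.    11.    15.  ] [0.   0.23 0.31 0.   0.   0.   0.  ]validation failed for argument at $[0]...
```

View pics/a1.png

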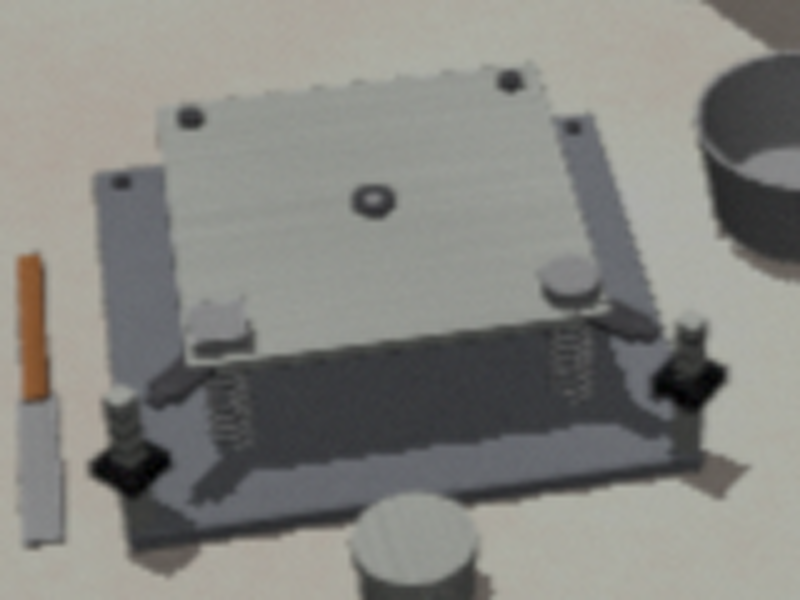

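```bash
python3 - <<'E'
from h import *
from scipy.optimize import brentq
A={}
for i in range(6):
  for n in('top','scene'):
    c=cam(n);z,L=local(c);k=c['pixels'].max(-1)
    for s,(r,t) in L.items():
        a=A.setdefault(n+s,[])
        col=((abs(r-.167)<.018)&(abs(t)<.018)&(z>.03)&(z<.07)&(k<45))
        e=cv2.erode(col.astype(np.uint8),np.ones((2,2)))>0
        zz=z[e]; 
        if n=='scene': # upper (top-face) band only
            vv=np.nonzero(e)[0]; zz=zz[vv<=np.median(np.nonzero(col)[0])]
        pl=(r<.10)&(r>.03)&(abs(t)<.02)&(z>.05)
        pt=(abs(r-.167)<.006)&(abs(t)<.006)&(z>.08)
        ti=(r>.138)&(r<.148)&(abs(t)<.005)&(z>.04)
        a.append([len(zz)]+[np.median(q)*1e3 for q in(zz,z[pl],z[pt],z[ti])])
for s in A: print(s,'n,collartop,plate72,post86,ptr70',np.round(np.mean(A[s],0),2),np.round(np.std(A[s],0),1))
E
python3 -m jog '[{"dp":[-22.9,-5.6,0],"twist":0,"fingers":0},{"dp":[-22.9,-5.6,0],"twist":0,"fingers":0},{"dp":[-22.9,-5.6,0],"twist":0,"fingers":0},{"dp":[-22.9,-5.6,0],"twist":0,"fingers":0},{"dp":[-22.9,-5.6,5],"twist":0,"fingers":0},{"dp":[-22.9,-5.6,10],"twist":0,"fingers":0},{"dp":[-22.9,-5.6,12.5],"twist":0,"fingers":0},{"dp":[-22.9,-5.6,12.5],"twist":0,"fingers":0}]'
```

```text
topL n,collartop,plate72,post86,ptr70 [60.5  55.73 72.22 86.59 69.82] [1.4 0.3 0.1 0.1 0.5]
topR n,collartop,plate72,post86,ptr70 [88.17 50.98 72.17 85.67 69.53] [3.3 0.3 0.  0.4 0.2]
sceneL n,collartop,plate72,post86,ptr70 [23.67 57.46 74.02 86.98 70.9 ] [3.8 0.4 0.1 0.6 0.5]
sceneR n,collartop,plate72,post86,ptr70 [30.33 52.26 73.9  86.95 71.08] [0.7 0.2 0.1 0.5 0.4]
time_s: 3.15
tool_pos: [0.5361, -0.0018, 0.0957]
tool_rot: [-179.8, -0.1, 136.9]
force: [0.2, 0.3, 0.9]
grip_width: 0.0004
grasp_force: 0.0
```

```bash
python3 -m jog '[{"dp":[-0.2,-1.4,0],"twist":0,"fingers":0},{"dp":[-0.2,-1.4,0],"twist":0,"fingers":0},{"dp":[-0.2,-1.4,0],"twist":0,"fingers":0},{"dp":[-0.2,-1.4,0],"twist":0,"fingers":0}]'; python3 -c "
from h import *
o=env.get_obs();print(np.round(o['tool_pos'],4),o['force'])"
```

```text
time_s: 3.65
tool_pos: [0.5301, -0.0129, 0.0982]
tool_rot: [179.9, 0.0, 136.9]
force: [0.9, -1.0, -0.5]
grip_width: 0.0003
grasp_force: 0.0
[ 0.5301 -0.0129  0.0982] [ 0.93847348 -1.04895832 -0.45573268]
```

```bash
cat >> h.py <<'E'
def look(n=4):
    out=[]
    for i in range(n):
        c=cam('scene');z,L=local(c);row=[]
        for s in 'LR':
            r,t=L[s];ti=(r>.136)&(r<.148)&(abs(t)<.005)&(z>.035)&(z<.08);row+=[np.median(z[ti])*1e3 if ti.any() else 0,ti.sum()]
            po=(abs(r-.167)<.02)&(abs(t)<.02)
        row+=[env.get_obs()['force'][2],env.get_obs()['tool_pos'][2]*1e3]
        out.append(row)
    print('L tip top,n,R tip top,n,Fz,tcpz',np.round(np.mean(out,0),2),np.round(np.std(out,0),2)); return c
E
python3 -m jog '[{"dp":[0,0,0.8],"twist":0,"fingers":0},{"dp":[0,0,1.4],"twist":0,"fingers":0},{"dp":[0,0,1.7],"twist":0,"fingers":0},{"dp":[0,0,1.9],"twist":0,"fingers":0},{"dp":[0,0,2.1],"twist":0,"fingers":0},{"dp":[0,0,2.3],"twist":0,"fingers":0},{"dp":[0,0,2.3],"twist":0,"fingers":0},{"dp":[0,0,2.3],"twist":0,"fingers":0}]'; python3 - <<'E'
from h import *
c=look()
cv2.imwrite('pics/a2.png',cv2.resize(c['pixels'][190:290,190:350],None,fx=5,fy=5,interpolation=cv2.INTER_CUBIC))
E
```

```text
time_s: 4.65
tool_pos: [0.53, -0.013, 0.0748]
tool_rot: [180.0, 0.0, 136.9]
force: [0.2, 1.1, 4.0]
grip_width: 0.0008
grasp_force: 1.8
L tip top,n,R tip top,n,Fz,tcpz [62.17 17.   70.46 23.75  3.43 74.77] [0.16 1.58 0.2  1.3  0.17 0.03]
```

View pics/a2.png

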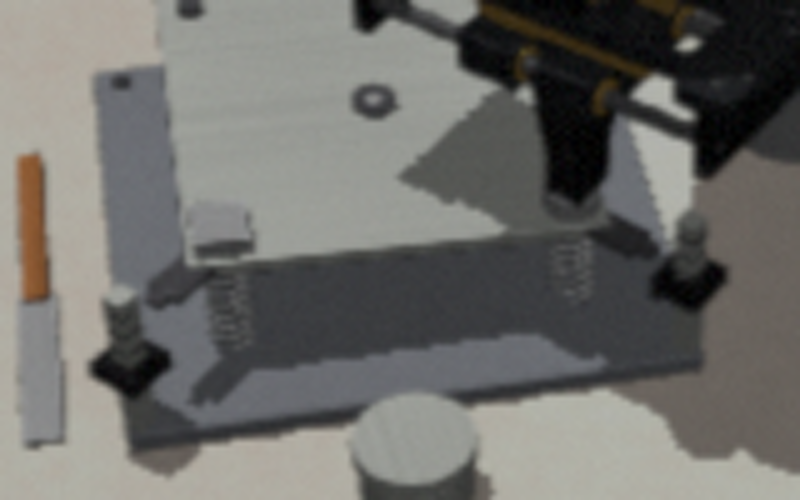

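The image shows the left pointer partly down at crop ≈(660,250), with its collar at (690,280). The right corner hasn't moved.

```bash
python3 -m jog '[{"dp":[0,0,0.1],"twist":0,"fingers":0},{"dp":[0,0,0.25],"twist":0,"fingers":0},{"dp":[0,0,0.25],"twist":0,"fingers":0},{"dp":[0,0,0.25],"twist":0,"fingers":0}]'; python3 - <<'E'
from h import *
c=look(8)
E
```

```text
time_s: 5.35
tool_pos: [0.53, -0.0129, 0.0722]
tool_rot: [180.0, 0.0, 136.9]
force: [1.9, 3.6, 5.0]
grip_width: 0.0002
grasp_force: 2.6
L tip top,n,R tip top,n,Fz,tcpz [59.19 16.5  70.71 22.88  5.07 72.23] [0.35 1.22 0.52 1.27 0.29 0.02]
```

```bash
cat >> h.py <<'E'
def fit(x,y,z):
    m=np.ones(len(x),bool);p=None
    for tol in(.02,.008,.005,.004,.004):
        A=np.c_[x,y,np.ones_like(x)];p=np.linalg.lstsq(A[m],z[m],rcond=None)[0];m=abs(A@p-z)<tol
    return p,m.sum()
def tilt(n=4):
    o=[]
    for i in range(n):
        c=cam('scene');z,L=local(c);r,t=L['L'];x=(r+t)/2**.5;y=(r-t)/2**.5   # stand axes
        m=(abs(x)<.086)&(abs(y)<.086)&(z>.03)&(z<.1)&~((abs(abs(y)-.075)<.02)&(x>.055))
        m&=c['pixels'].max(-1)>60
        p,k=fit(r[m],t[m],z[m])
        b=(abs(x)<.3)&(abs(y)<.3)&((abs(x)>.14)|(abs(y)>.14))&(abs(z)<.008)
        q,_=fit(r[b],t[b],z[b])
        d=-(p-q)[:2]*150
        e=env.get_obs();o.append([*d,(p-q)[2]*1e3,k,e['force'][2],e['tool_pos'][2]*1e3])
    print('drop L, R mm, centre z, n, Fz, tcpz',np.round(np.mean(o,0),2),np.round(np.std(o,0),2))
E
python3 - <<'E'
from h import *
tilt()
E
```

```text
drop L, R mm, centre z, n, Fz, tcpz [1.32300e+01 6.10000e-01 7.17200e+01 2.92475e+03 5.10000e+00 7.22100e+01] [0.11 0.18 0.04 9.65 0.58 0.01]
```

```bash
python3 -m jog '[{"dp":[0,0,0.1],"twist":0,"fingers":0},{"dp":[0,0,0.2],"twist":0,"fingers":0},{"dp":[0,0,0.2],"twist":0,"fingers":0}]'; python3 - <<'E'
from h import *
tilt()
look(1)
E
```

```text
time_s: 6.32
tool_pos: [0.5301, -0.0129, 0.0703]
tool_rot: [180.0, 0.0, 136.9]
force: [0.7, 1.7, 6.2]
grip_width: -0.0
grasp_force: 3.1
drop L, R mm, centre z, n, Fz, tcpz [1.569e+01 7.300e-01 7.169e+01 2.930e+03 6.050e+00 7.034e+01] [0.03 0.11 0.01 4.3  0.22 0.01]
L tip top,n,R tip top,n,Fz,tcpz [56.91 16.   70.31 26.    4.7  70.35] [0. 0. 0. 0. 0. 0.]
```

```bash
python3 -m jog '[{"dp":[0,0,0.04],"twist":0,"fingers":0},{"dp":[0,0,0.04],"twist":0,"fingers":0},{"dp":[0,0,0.04],"twist":0,"fingers":0},{"dp":[0,0,0.04],"twist":0,"fingers":0},{"dp":[0,0,0.04],"twist":0,"fingers":0}]'; python3 - <<'E'
from h import *
tilt(6)
c=cam('scene');cv2.imwrite('pics/a3.png',cv2.resize(c['pixels'][220:280,280:360],None,fx=10,fy=10,interpolation=cv2.INTER_CUBIC))
E
```

```text
time_s: 7.2
tool_pos: [0.5301, -0.0129, 0.07]
tool_rot: [179.9, 0.0, 136.9]
force: [0.9, 3.5, 6.6]
grip_width: 0.0001
grasp_force: 3.2
drop L, R mm, centre z, n, Fz, tcpz [1.61100e+01 7.60000e-01 7.16800e+01 2.92983e+03 6.26000e+00 6.99800e+01] [0.06 0.13 0.03 6.79 0.3  0.02]
```

View pics/a3.png

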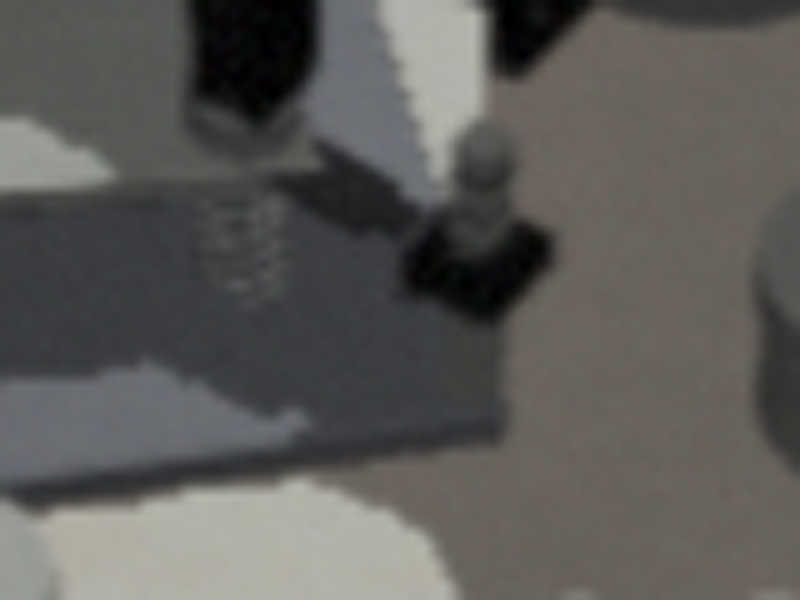

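The pointer end, at crop ≈(415,225), sits level with the collar's edge. I'll hold briefly and then release gently.

```bash
python3 -m jog '[{"dp":[0,0,0],"twist":0,"fingers":0},{"dp":[0,0,0],"twist":0,"fingers":0},{"dp":[0,0,0],"twist":0,"fingers":0},{"dp":[0,0,-0.4],"twist":0,"fingers":0},{"dp":[0,0,-0.8],"twist":0,"fingers":0},{"dp":[0,0,-1.2],"twist":0,"fingers":0},{"dp":[0,0,-2],"twist":0,"fingers":0},{"dp":[0,0,-3],"twist":0,"fingers":0}]'; python3 - <<'E'
from h import *
tilt(4)
E
```

```text
time_s: 8.55
tool_pos: [0.529, -0.0138, 0.0998]
tool_rot: [-179.9, -0.0, 136.9]
force: [0.2, 0.1, -0.4]
grip_width: 0.0005
grasp_force: 0.0
drop L, R mm, centre z, n, Fz, tcpz [7.40000e-01 7.00000e-01 7.20000e+01 3.06625e+03 4.00000e-01 1.00620e+02] [0.05 0.14 0.01 5.07 0.25 0.53]
```

```bash
cat >> h.py <<'E'
EX=np.array([np.cos(Y),np.sin(Y)]);EY=np.array([-EX[1],EX[0]])
def edge(g,col,v0,v1):  # subpixel row of strongest bright-to-dark edge
    p=cv2.GaussianBlur(g,(0,0),.8)[v0:v1,col].astype(float);d=-np.gradient(p);i=int(np.argmax(d[1:-1]))+1
    a,b,e=d[i-1:i+2];return v0+i+.5*(a-e)/(a-2*b+e)
def edgepred(c,col,side,drop):  # image row of the far plate edge (z 66 mid-side) at column col for a pointer drop in m
    th=drop/.15;D=DL if side=='L' else DR;best=[]
    for y in np.linspace(-.09,.09,181):
        q=.09*EX+y*EY;s=q@D;best.append(proj(c,[*(C+q),.066-s*th]))
    best=np.array(best);o=np.argsort(best[:,0]);return np.interp(col,best[o,0],best[o,1])
E
python3 - <<'E'
from h import *
c=cam('scene');g0=cv2.cvtColor(cv2.imread('pics/scene0.png'),6).astype(np.float32)
a=cv2.cvtColor(cv2.resize(cv2.imread('pics/a3.png'),(80,60),interpolation=cv2.INTER_AREA),6).astype(np.float32)
g=g0.copy();g[220:280,280:360]=a
g1=cv2.cvtColor(c['pixels'],6).astype(np.float32)
R=[]
for u in range(281,300,2):
    e0,e1,e=edge(g0,u,228,250),edge(g1,u,228,250),edge(g,u,228,250)
    p0,p16=edgepred(c,u,'L',0),edgepred(c,u,'L',.016)
    R.append((u,e0,e1,e,p0,p16,(e-e0)/(p16-p0)*16))
print(np.round(R,2))
E
```

```text
[[281.   235.87 235.87 238.69 238.55 241.43  15.68]
 [283.   235.69 235.69 238.65 238.29 241.28  15.86]
 [285.   235.58 235.56 238.52 238.02 241.12  15.14]
 [287.   235.3  235.29 238.37 237.76 240.97  15.3 ]
 [289.   234.84 235.09 238.25 237.5  240.82  16.43]
 [291.   234.67 235.16 238.26 237.24 240.67  16.72]
 [293.   234.52 235.16 238.17 236.97 240.51  16.48]
 [295.   234.1  235.09 238.   236.71 240.36  17.12]
 [297.   233.8  234.53 237.91 236.45 240.21  17.45]
 [299.   233.79 234.31 237.83 236.18 240.05  16.68]]
```

The left corner is back to rest. The edge check gives a left drop of about 15.5–16 mm against a mark near 16.3 mm. Next is the right pad.

```bash
python3 -m jog '[{"dp":[-10.7,-10.6,0],"twist":0,"fingers":0},{"dp":[-10.7,-10.6,0],"twist":0,"fingers":0},{"dp":[-10.7,-10.6,0],"twist":0,"fingers":0},{"dp":[-10.7,-10.6,0],"twist":0,"fingers":0},{"dp":[-10.7,-10.6,0],"twist":0,"fingers":0},{"dp":[-10.7,-10.6,0],"twist":0,"fingers":0},{"dp":[-10.7,-10.6,0],"twist":0,"fingers":0},{"dp":[-10.7,-10.6,0],"twist":0,"fingers":0}]'; python3 - <<'E'
from h import *
tilt(4);c=cam('scene');print(np.round(env.get_obs()['tool_pos'],4));cv2.imwrite('pics/rest2.png',c['pixels'])
E
```

```text
time_s: 9.8
tool_pos: [0.5355, -0.163, 0.0997]
tool_rot: [180.0, -0.0, 137.0]
force: [-1.0, 0.6, 0.1]
grip_width: 0.0002
grasp_force: 0.0
drop L, R mm, centre z, n, Fz, tcpz [6.30000e-01 7.50000e-01 7.19300e+01 1.92925e+03 3.50000e-01 9.97000e+01] [0.1  0.09 0.04 5.36 0.35 0.01]
[ 0.5354 -0.1637  0.0997]
```

```bash
python3 -m jog '[{"dp":[0,0,0.9],"twist":0,"fingers":0},{"dp":[0,0,1.5],"twist":0,"fingers":0},{"dp":[0,0,1.9],"twist":0,"fingers":0},{"dp":[0,0,2.2],"twist":0,"fingers":0},{"dp":[0,0,2.5],"twist":0,"fingers":0},{"dp":[0,0,2.8],"twist":0,"fingers":0},{"dp":[0,0,2.95],"twist":0,"fingers":0},{"dp":[0,0,2.95],"twist":0,"fingers":0}]'; python3 - <<'E'
from h import *
tilt(6);look(2)
E
```

```text
time_s: 11.05
tool_pos: [0.5357, -0.164, 0.0707]
tool_rot: [180.0, 0.0, 136.9]
force: [-0.9, 0.8, 5.8]
grip_width: 0.0001
grasp_force: 3.0
drop L, R mm, centre z, n, Fz, tcpz [9.50000e-01 1.59100e+01 7.21800e+01 2.06083e+03 6.43000e+00 7.08000e+01] [0.16 0.14 0.04 7.69 0.64 0.02]
L tip top,n,R tip top,n,Fz,tcpz [71.02 15.5  57.55 24.    5.95 70.82] [0.3  0.5  0.17 2.   0.44 0.01]
```

```bash
python3 -m jog '[{"dp":[0,0,0.2],"twist":0,"fingers":0},{"dp":[0,0,0.37],"twist":0,"fingers":0},{"dp":[0,0,0.37],"twist":0,"fingers":0},{"dp":[0,0,0.37],"twist":0,"fingers":0}]'; python3 - <<'E'
from h import *
tilt(4);look(2)
c=cam('scene');g=cv2.cvtColor(c['pixels'],6).astype(np.float32);g0=cv2.cvtColor(cv2.imread('pics/rest2.png'),6).astype(np.float32)
print([round((edge(g,u,232,262)-edge(g0,u,232,262))/(edgepred(c,u,'R',.02)-edgepred(c,u,'R',0))*20,1) for u in range(232,262,2)])
E
```

```text
time_s: 11.95
tool_pos: [0.5358, -0.1639, 0.0674]
tool_rot: [179.9, 0.0, 136.9]
force: [-2.4, 0.2, 7.9]
grip_width: 0.0009
grasp_force: 3.9
drop L, R mm, centre z, n, Fz, tcpz [9.5000e-01 2.0570e+01 7.2250e+01 2.1295e+03 8.2500e+00 6.7400e+01] [0.16 0.06 0.04 9.07 0.41 0.01]
L tip top,n,R tip top,n,Fz,tcpz [71.09 19.   52.19 22.    8.27 67.41] [0.24 0.   0.07 2.   0.21 0.01]
[np.float64(18.3), np.float64(16.7), np.float64(37.2), np.float64(18.0), np.float64(18.6), np.float64(16.5), np.float64(17.2), np.float64(18.3), np.float64(16.5), np.float64(16.5), np.float64(17.9), np.float64(17.3), np.float64(16.9), np.float64(15.6), np.float64(18.8)]
```

```bash
python3 -m jog '[{"dp":[0,0,0.06],"twist":0,"fingers":0},{"dp":[0,0,0.06],"twist":0,"fingers":0},{"dp":[0,0,0.06],"twist":0,"fingers":0},{"dp":[0,0,0.06],"twist":0,"fingers":0}]'; python3 - <<'E'
from h import *
tilt(6);look(2)
c=cam('scene');cv2.imwrite('pics/a4.png',cv2.resize(c['pixels'][230:290,200:280],None,fx=10,fy=10,interpolation=cv2.INTER_CUBIC))
E
```

```text
time_s: 12.8
tool_pos: [0.5359, -0.164, 0.0668]
tool_rot: [179.9, 0.0, 136.9]
force: [-1.5, 0.4, 7.6]
grip_width: 0.0003
grasp_force: 4.0
drop L, R mm, centre z, n, Fz, tcpz [8.50000e-01 2.12800e+01 7.22800e+01 2.14033e+03 8.46000e+00 6.68600e+01] [6.000e-02 1.700e-01 5.000e-02 1.443e+01 2.400e-01 1.000e-02]
L tip top,n,R tip top,n,Fz,tcpz [71.22 19.   52.61 23.5   7.99 66.87] [0.04 2.   0.27 1.5  0.1  0.  ]
```

View pics/a4.png

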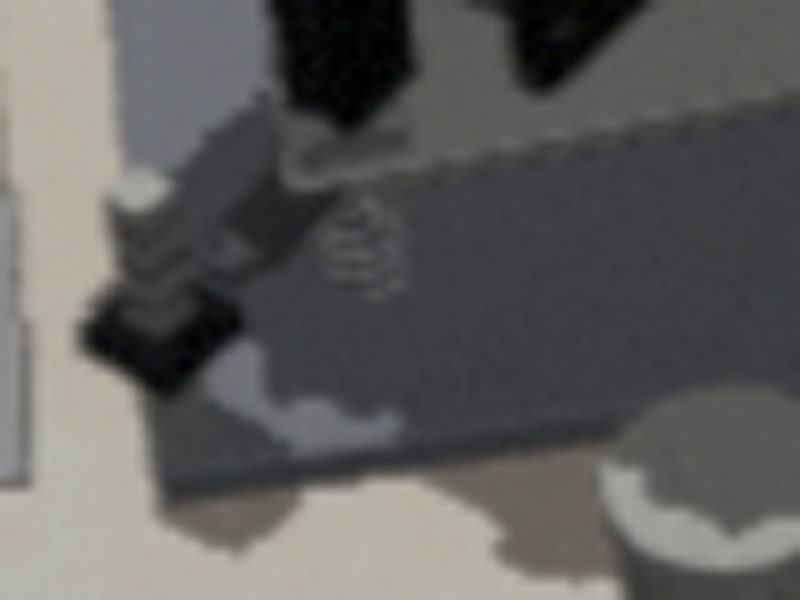

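The right pointer's end, at crop ≈(215,260), comes down at the collar's back edge (200,290), and the measured drop is about 20.6 of 21 mm. I'll finish the hold, release, and rise clear.

```bash
python3 -m jog '[{"dp":[0,0,0.02],"twist":0,"fingers":0},{"dp":[0,0,0.02],"twist":0,"fingers":0},{"dp":[0,0,0.02],"twist":0,"fingers":0},{"dp":[0,0,-0.4],"twist":0,"fingers":0},{"dp":[0,0,-0.8],"twist":0,"fingers":0},{"dp":[0,0,-1.2],"twist":0,"fingers":0},{"dp":[0,0,-1.7],"twist":0,"fingers":0},{"dp":[0,0,-3],"twist":0,"fingers":0}]'; python3 -m jog '[{"dp":[0,0,-3],"twist":0,"fingers":0},{"dp":[0,0,-6],"twist":0,"fingers":0},{"dp":[0,0,-8],"twist":0,"fingers":0},{"dp":[0,0,-8],"twist":0,"fingers":0},{"dp":[0,0,-8],"twist":0,"fingers":0},{"dp":[0,0,-8],"twist":0,"fingers":0}]'; python3 - <<'E'
from h import *
tilt(4)
c=cam('scene');print('changed px',(np.abs(c['pixels'][230:300,140:400].astype(int)-cv2.imread('pics/scene0.png')[230:300,140:400]).max(-1)>40).sum())
print(env.sign_off())
E
```

```text
time_s: 14.25
tool_pos: [0.5347, -0.1634, 0.0956]
tool_rot: [-179.9, -0.1, 136.9]
force: [0.1, -0.3, -0.2]
grip_width: 0.0007
grasp_force: 0.0
time_s: 15.0
tool_pos: [0.5347, -0.1635, 0.1748]
tool_rot: [-179.9, -0.1, 136.9]
force: [-1.5, -0.1, -0.7]
grip_width: 0.0002
grasp_force: 0.0
drop L, R mm, centre z, n, Fz, tcpz [6.3000e-01 7.2000e-01 7.1970e+01 3.3335e+03 3.3000e-01 1.7507e+02] [0.1  0.06 0.01 7.89 0.84 0.18]
changed px 2233
the job is handed in; nothing more can be done
None
```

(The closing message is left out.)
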